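# Refit the bushing and hang the lift-off door of a bench refractometer

## Robot

A 6-joint arm with a two-finger parallel gripper is mounted at the origin on the work surface. World frame = base frame: x ahead of the robot, y to its left, z up, the work surface at z = 0. Lengths are in m, angles in rad, forces in N, time in s.
With the tool pointing down it reaches from about 0.225 to 0.875 m from the base axis. Payload 3.4 kg.
Tool frame: the origin (TCP) lies at the very end of the fingers, on their centre line; the grasp point (between the pads) lies 19 mm behind it (grasp_offset is the distance from the TCP to the grasp point, in m); y points along the fingers, z is the direction in which the jaws open and shut, and the axes are right-handed (so a half turn about y gives the same grasp; the last joint's range is limited). The gripper opens to 85 mm and grips with 20 to 120 N. Pads are 22 mm wide; open, the fingers measure 114 mm over their backs; the gripper's body (76 mm by 85 mm) begins 54 mm behind the grasp point. The pads swing forward as they close: fully open they stand 13 mm farther back than shut.
Start: joints at [-1.26, 0.276, 1.505, -0, 1.361, -0.121], TCP at [0.241, -0.522, 0.193] pointing down, gripper open.
Joint ranges: [-2.89, 2.89], [-0.75, 2.08], [0.22, 2.7], [-1.18, 4.32], [0.11, 2.71], [-2.7, 2.7]. Speed limits (rad/s): [2.57, 2.57, 3.14, 3.14, 3.14, 3.14].

## Interface

Orientations are given as a unit quaternion [w, x, y, z].
In Python, from rig import get_state, get_image, sign_off, grasp_offset gives the robot as it stands.
- The arm moves only by the shell command python3 -m jog 'ROWS' [FORCE]. ROWS is JSON, one flat list of numbers, 7 for each row, row after row: the closure in counts, from 0 (fully open) to 255 (shut), then the shift along the tool's x, y, z in cm, then the turn, a rotation vector about the tool's x, y, z in units of 8 degrees (1.0 is 8 degrees). In form: [jaw, tx, ty, tz, rx, ry, rz, jaw, tx, ty, tz, rx, ry, rz, ...]. A call has 1 to 12 rows; each row is the pose to reach, as a shift and turn from the pose commanded when the call began, along the tool's axes at that moment; what a row does not reach only later rows make up. A row lasts 1/8 s, in which the tool goes at most 62.5 mm and 10.7 degrees, less where a joint would pass 70% of its speed; a pose out of reach is approached as far as the arm can. A call with a gripper value outside its range is refused whole. The fingers move at their own pace and stop on an object; FORCE is the grip in N (left out, the last holds). Time passes only in rows, so rows that repeat a pose let the fingers close. It gives the time, the measured TCP pose, the force and the opening at its end, in the units of the state.
- get_state(): the state, without advancing time (a new reading comes with each control period).
- get_image(name): name is "scene" or "top" or "wrist"; returns a dict with "color" (400x640x3 uint8, blue, green, red), "mtx" (3x3 intrinsics, pixels), "R" (3x3) and "t" (3): a world point X has camera coordinates R X + t; the wrist camera has in their place "tool_from_camera" (4x4, takes a point from camera to tool coordinates, whose origin is the TCP and whose axes are the tool frame's). Camera axes: x right, y down, z forward; pixel columns grow to the right and rows downward; lengths in m; the calibration is good to about 2 mm. A picture is of the moment at which its call begins: read the wrist's pose just before it. There is no depth.
- sign_off(): hands the job in, once; it reports no verdict.
The state is a dict: "clock": time; "qpos": joint angles; "qd": joint speeds; "effort": joint torques, N m; "position": TCP position; "ee_rot": TCP orientation; "contact_force": force on the tool from outside, world axes, zero at the start; "moment": the same for the moment, N m; "width": finger opening in m.
Only numpy, scipy, OpenCV 4.12 (cv2) and the standard library are available. Lean on these libraries where they do the work, as an engineer would, in place of code of your own. Each camera call takes 0.05 s, during which the arm holds its last target.

## Task

Put the instrument back together after cleaning: first set the long, slim brass bushing in the bore on top of the instrument and press it fully home, so that its flange sits flush in the recess. Then take the door out of its rest and hang it on the two hinge pins on the instrument's side, both knuckles fully down on their lugs; it may stay open at any angle. Leave the shorter, thicker bushing, the bottle, the beaker and the jar where they stand.

Things in the scene. Friction and masses are not known exactly. Their poses are not given: they have to be found in the camera images.
- stand: The instrument, fixed: cream box 150 mm (x) by 200 mm (y) by 140 mm high; origin on the table under the box's centre, z up. Vertical bore in the middle of its top. On the +y side two steel lugs (22 mm along x, 8 mm thick, 33 mm out) carry upright hinge pins. A lower nose with eyepiece reaches to x = 184 mm; a round cover stands 10 mm out of the -y side.
- bore (a point): Floor centre of the 66 mm wide, 12 mm deep recess in the instrument's top (floor at 128, top at 140 mm height). Below it the bore, 42.4 mm wide. A tight liner holds a bushing just set in with its flange top 30 mm above the top face; from there it needs a steady push of 12 to 14 N, stays where left, stops hard when home. Fingers do not fit beside the flange in the recess: press from above.
- bushing_mid (a point): The bushing to be fitted, brass, hollow inside, standing upright on its slim end, flange up; the point is its centre, half-way up (36 mm above its foot), z up its axis. Shank 40 mm diameter, 60 mm long, foot chamfered 3 mm; flange on top 58 mm diameter, 12 mm thick; 72 mm high in all, 0.2 to 0.33 kg. Flat top with a mark at the centre.
- bushing_shoulder (a point): Centre of the underside of the bushing's flange, 60 mm above its foot. Meets point bore when the bushing is home.
- spare_mid (a point): The other brass bushing, not to be used: wider flange of 68 mm (12 mm thick), thicker shank of 53 mm, only 45 mm high; point at its centre, half-way up. Stands on the table; leave it.
- rest: Fixed grey rest 80 mm (x) by 90 mm (y) with an upright slot along its x, 14 mm wide; slot floor at 12 mm, slot walls up to 46 mm above the table. Origin on the table under its centre. The door stands in the slot.
- door_mid (a point): Loose door, cream plate 110 mm long (its x) by 10 mm thick (its y) by 120 mm high (z, up), 0.22 to 0.37 kg; the point is the plate's centre, half-way up. The hinge axis runs parallel to z at x = -69 mm, y = 0 of this point. It stands upright in the rest, its top edge 132 mm above the table, free to be gripped across its thickness.
- knuckle_low (a point): Centre of the lower end of the door's lower knuckle, an upright tube 20 mm high, hole about 13 mm wide, outside 22 mm; 12 mm above the door's lower edge.
- knuckle_high (a point): The same point of the upper knuckle, an equal tube, exactly 70 mm above knuckle_low.
- pin_low (a point): Foot of the lower hinge pin, on its lug's upper face (24 mm above the table). Pin upright, 8 mm diameter, 18 mm high, with a tapered tip; 22 mm out from the instrument's side face. knuckle_low comes to rest here.
- pin_high (a point): Foot of the upper hinge pin (94 mm above the table), an equal pin exactly 70 mm above pin_low; knuckle_high comes to rest here. The 8 mm lug under it blocks the lower knuckle from above: bring the door in sideways with the knuckles 20 to 40 mm above their lugs, then lower it.
- bottle_mid (a point): Amber glass bottle, 62 mm diameter, 165 mm high plus at most 10 mm of cap, loose; point at 82.5 mm height on its axis. Bystander.
- beaker_mid (a point): Empty glass beaker, 68 mm diameter, 85 mm high, loose; point at 42.5 mm height on its axis. Bystander.
- jar_mid (a point): White jar with grey cap, 60 mm diameter, 85 mm high, loose; point at 42.5 mm height on its axis. Bystander.
Things that resemble listed ones, but are neither listed nor needed, are in the scene too. What is shaped like the part that bears door_mid but red is not meant. What is shaped like the part that bears bushing_mid but purple is not meant.

How it is judged:
By the outcome, as a careful person would: the job done as asked, in the order asked, and still so for the second after the job is handed in, with the robot touching nothing.
It also fails if it takes over 64 s, if anything falls off the work surface, if the arm or the gripper's body presses on something with over 40 N, if the wrist force passes 120 N, or if a joint passes its speed limit or range.

## Working session

There is one attempt and no reset: what is moved stays moved. The work goes in short steps, Python scripts to look and compute and a shell command to move; the robot and the scene stay as the last step left them, time stands still between calls to the robot, and variables do not carry over. Pictures are saved under pics/ and viewed, and the job is handed in when it is done.

```bash
mkdir -p pics; ls; python3 - <<'E'
from rig import *
import cv2
s=get_state();print(s);print(grasp_offset)
for n in ["scene","top","wrist"]:
    im=get_image(n);cv2.imwrite(f"pics/{n}0.png",im["color"]);print(n,im["mtx"],im.get("R"),im.get("t"),im.get("tool_from_camera"))
E
```

```text
pics
{'clock': 0.0, 'qpos': array([-1.26002038e+00,  2.76591796e-01,  1.50617442e+00,  1.93349434e-05,
        1.36070852e+00, -1.21001398e-01]), 'qd': array([-0.00050755, -0.00100443, -0.00170933,  0.00083663,  0.00068517,
       -0.00088315]), 'effort': array([ 2.20630704e-03, -4.16773975e+01, -2.45805842e+01,  6.57841201e-05,
        1.09090985e-02, -2.37840254e-05]), 'position': array([ 0.24043831, -0.52162907,  0.19182517]), 'ee_rot': array([ 0.15141542, -0.1515282 ,  0.69135535, -0.69002924]), 'contact_force': array([ 0.10559007, -0.04057227,  0.52622459]), 'moment': array([-0.0274531 , -0.04495604, -0.00119223]), 'width': 0.08566723535491119}
0.0187
scene [[413.92237596   0.         322.86332612]
 [  0.         413.92237596 195.80442945]
 [  0.           0.           1.        ]] [[-0.77307706  0.63423413  0.00994641]
 [ 0.50178436  0.62107402 -0.60206272]
 [-0.38802618 -0.46044992 -0.79838684]] [ 0.34128623 -0.26369999  1.61078352] None
top [[439.51092635   0.         322.33705207]
 [  0.         439.51092635 198.66862993]
 [  0.           0.           1.        ]] [[-0.01772638 -0.99979726  0.00955109]
 [-0.99804047  0.01712029 -0.06018397]
 [ 0.06000825 -0.01059922 -0.99814161]] [0.10422549 0.50113479 1.27032664] None
wrist [[331.44924527   0.         319.64223294]
 [  0.         331.44924527 193.18578677]
 [  0.           0.           1.        ]] None None [[-7.60659287e-04  9.47592809e-01  3.19479718e-01 -8.24056332e-02]
 [ 8.52289010e-04 -3.19479080e-01  9.47592946e-01 -1.82265928e-01]
 [ 9.99999348e-01  9.93084427e-04 -5.64608208e-04 -1.48970051e-04]
 [ 0.00000000e+00  0.00000000e+00  0.00000000e+00  1.00000000e+00]]
```

View pics/scene0.png

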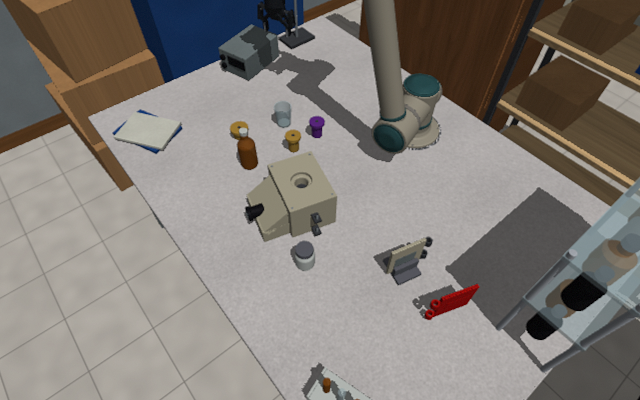

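View pics/top0.png

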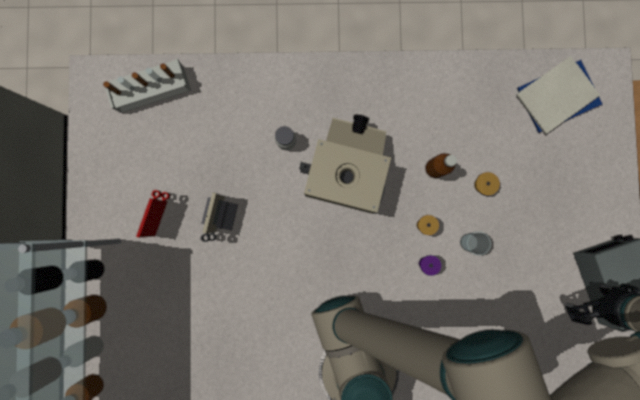

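View pics/wrist0.png

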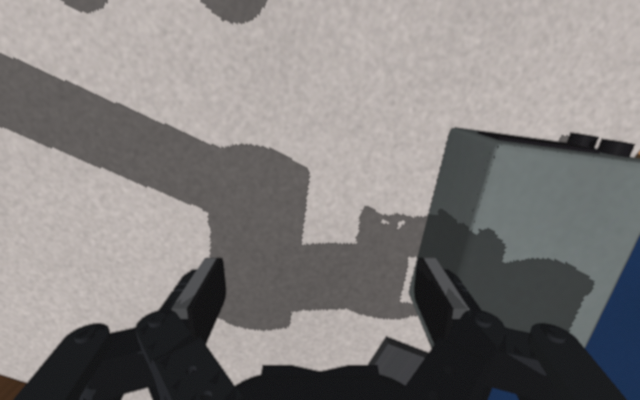

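Candidates for the bushing in the top view are brass at (428,225), which is smaller and taller, brass at (487,184), which is wide and flat and probably the spare, and purple at (430,265), which is not meant. Candidates for the door are cream in the grey rest at (220,215) and red at (152,213), which is not meant. I'll check both choices in crops.

```bash
python3 - <<'E'
import cv2,numpy as np
t=cv2.imread("pics/top0.png");s=cv2.imread("pics/scene0.png")
r=lambda a,w,h:cv2.resize(a,(w,h),interpolation=cv2.INTER_CUBIC)
a=r(t[110:290,270:510],800,600);cv2.imwrite("pics/c1.png",a)
a=r(t[180:255,190:250],480,600);b=r(s[225:295,370:445],320*1,300)
cv2.imwrite("pics/c2.png",a)
a=r(s[100:280,220:460],800,600);cv2.imwrite("pics/c3.png",a)
E
```

```text
(no output)
```

View pics/c1.png

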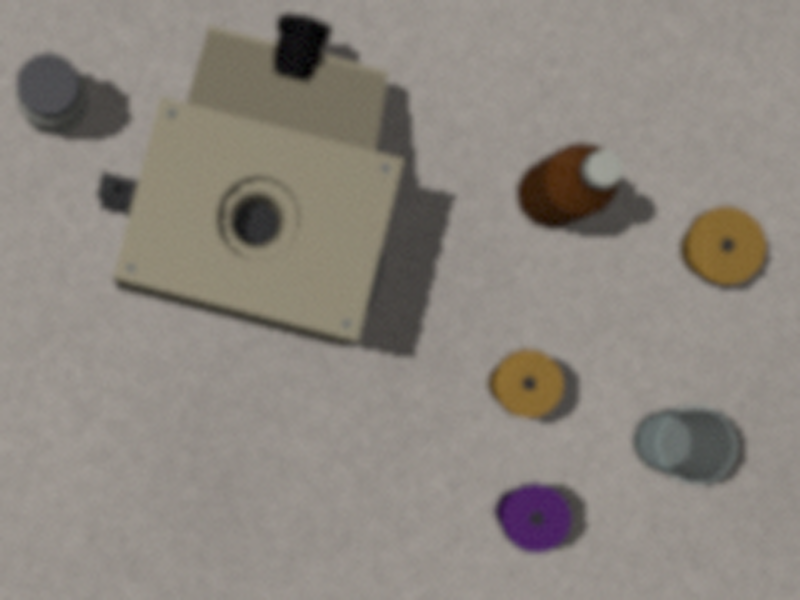

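View pics/c2.png

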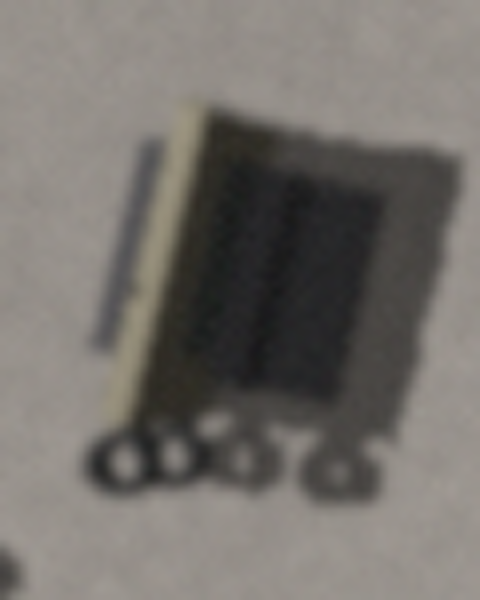

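View pics/c3.png

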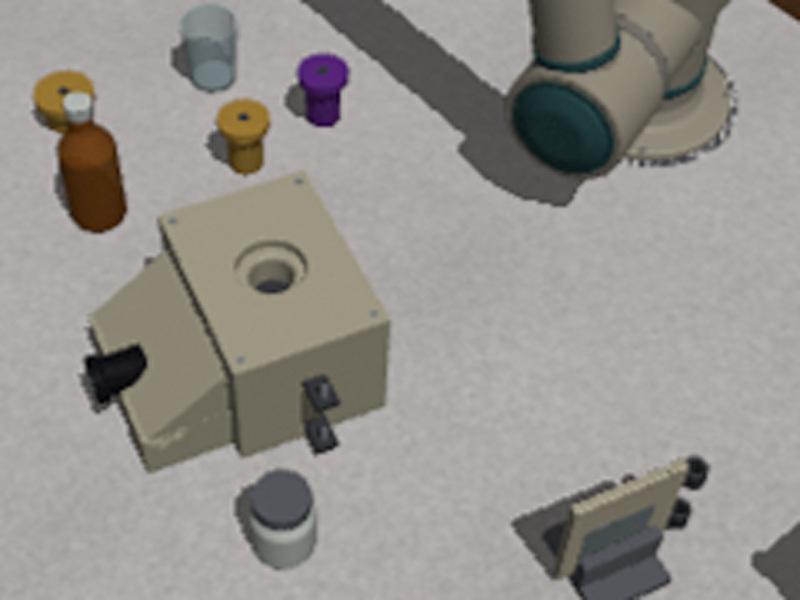

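The brass part at top (428,225) / scene (293,137) has the slim, long shank, so it is the bushing. The one at top (487,184) is wide and flat, so it is the spare. The cream door stands in the grey rest at top (210,213), with its knuckles at the end nearest the robot.

```bash
cat > h.py <<'E'
import numpy as np,cv2
from scipy.optimize import least_squares
from scipy.spatial.transform import Rotation as Ro
C={"scene":(np.array([[413.92237596,0,322.86332612],[0,413.92237596,195.80442945],[0,0,1]]),np.array([[-0.77307706,0.63423413,0.00994641],[0.50178436,0.62107402,-0.60206272],[-0.38802618,-0.46044992,-0.79838684]]),np.array([0.34128623,-0.26369999,1.61078352])),
"top":(np.array([[439.51092635,0,322.33705207],[0,439.51092635,198.66862993],[0,0,1]]),np.array([[-0.01772638,-0.99979726,0.00955109],[-0.99804047,0.01712029,-0.06018397],[0.06000825,-0.01059922,-0.99814161]]),np.array([0.10422549,0.50113479,1.27032664]))}
def proj(c,X):
    K,R,t=C[c] if isinstance(c,str) else c
    p=(np.asarray(X)@R.T+t)@K.T
    return p[...,:2]/p[...,2:]
def at_z(c,uv,z):
    K,R,t=C[c] if isinstance(c,str) else c
    d=R.T@np.linalg.solve(K,[uv[0],uv[1],1.]);o=-R.T@t
    return o+d*(z-o[2])/d[2]
def quat(q): return Ro.from_quat([q[1],q[2],q[3],q[0]])
def wristcam(s,im):
    T=np.eye(4);T[:3,:3]=quat(s["ee_rot"]).as_matrix();T[:3,3]=s["position"]
    M=np.linalg.inv(T@im["tool_from_camera"]);return (im["mtx"],M[:3,:3],M[:3,3])
def place(p,L):
    c,s=np.cos(p[2]),np.sin(p[2]);L=np.atleast_2d(L)
    return np.c_[p[0]+c*L[:,0]-s*L[:,1],p[1]+s*L[:,0]+c*L[:,1],L[:,2]]
def fit(obs,x0):  # obs: (cam,local pts,pix)
    f=lambda p:np.concatenate([(proj(c,place(p,L))-np.array(P)).ravel() for c,L,P in obs])
    r=least_squares(f,x0);return r.x,r.fun.reshape(-1,2)
def plan(s,tgt,yw=None):
    "cm shift in tool axes from measured pose to world target"
    return quat(s["ee_rot"]).inv().apply(np.asarray(tgt)-s["position"])*100
E
python3 - <<'E'
from h import *
np.set_printoptions(precision=4,suppress=True)
L=[(.075,.1,.14),(.075,-.1,.14),(-.075,-.1,.14),(-.075,.1,.14)]
ot=("top",L,[(319.5,139.4),(390.9,157.4),(378,212.6),(305.1,194.6)])
os=("scene",L,[(289.9,208.6),(268,164.5),(312.1,151.9),(336.4,196)])
for o in ([ot],[os],[ot,os]):
    p,r=fit(o,[.6,0,0]);print("stand",p,np.degrees(p[2]),np.abs(r).max())
print("bore top px",at_z("top",(347.7,175.9),.14))
for z in (.072,):print("bush",at_z("top",(428.7,224.9),z),at_z("scene",(292.9,135.4),z))
print("jar",at_z("top",(285,137.6),.085),"spare",at_z("top",(487.5,184),.045),"purple",at_z("top",(431,265.5),.072))
print("door",at_z("top",(214.6,193.1),.132),at_z("top",(205,232.3),.132), at_z("scene",(427,238.6),.132),at_z("scene",(391,252.1),.132))
print("bottle",at_z("top",(441,167),.0), "pins",place(p,[(0,.122,.094),(0.,-.1,0),(0,.1,.1)]))
from rig import get_state
print(quat(get_state()["ee_rot"]).as_matrix())
E
```

```text
stand [ 0.5546  0.0268 -0.2624] -15.034013974397089 0.8830353722302675
stand [ 0.5532  0.0302 -0.2938] -16.835955549663463 2.707748431054
stand [ 0.5539  0.028  -0.2741] -15.70660364367668 2.528087206648763
bore top px [0.5546 0.0286 0.14  ]
bush [ 0.4211 -0.1992  0.072 ] [ 0.4218 -0.1939  0.072 ]
jar [0.6707 0.1971 0.085 ] spare [ 0.5351 -0.379   0.045 ] purple [ 0.3086 -0.202   0.072 ]
door [0.5155 0.3821 0.132 ] [0.4123 0.4077 0.132 ] [0.4078 0.4154 0.132 ] [0.5165 0.3824 0.132 ]
bottle [ 0.5921 -0.2596  0.    ] pins [[ 0.5869  0.1455  0.094 ]
 [ 0.5268 -0.0682  0.    ]
 [ 0.5809  0.1243  0.1   ]]
[[-0.9082 -0.0005  0.4185]
 [-0.4185  0.0014 -0.9082]
 [-0.0002 -1.     -0.0015]]
```

```bash
python3 -m jog '[0,-30,3.2,-22,0,0,0, 0,-30,3.2,-22,0,0,0, 0,-30,3.2,-22,0,0,0, 0,-30,3.2,-22,0,0,0, 0,-30,3.2,-22,0,0,0, 0,-30,3.2,-22,0,0,0, 0,-30,3.2,-22,0,0,0, 0,-30,3.2,-22,0,0,0, 0,-30,3.2,-22,0,0,0]' 40
python3 - <<'E'
from h import *
from rig import *
s=get_state();im=get_image("wrist");cv2.imwrite("pics/w1.png",im["color"])
print(s["position"],s["width"]);print(proj(wristcam(s,im),np.array([[.4215,-.1965,.072],[.4215,-.1965,.06]])))
E
```

```text
clock: 1.27
position: [0.4206, -0.1982, 0.1608]
ee_rot: [-0.151, 0.151, -0.691, 0.691]
contact_force: [0.2, -0.2, -1.0]
width: 0.0854
[ 0.42061361 -0.19822903  0.16075641] 0.08542815831968226
[[318.54732026 181.48794939]
 [318.59391606 177.61414207]]
```

View pics/w1.png

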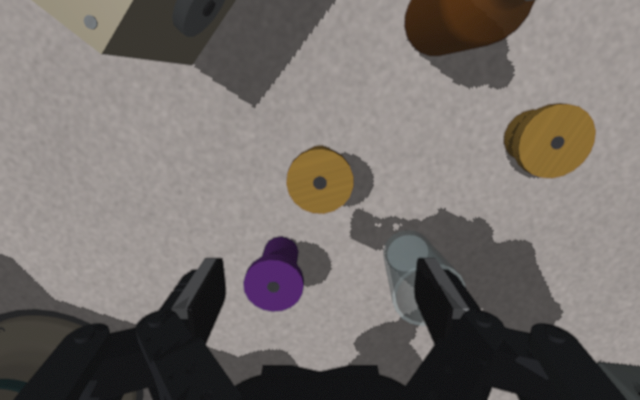

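The wrist view shows the bushing mark at (319.5,183), against a prediction of (318.5,181.5). The spare is at (557,142) and purple at (273,287).

```bash
python3 - <<'E'
from h import *
from rig import *
s=get_state();im=get_image("wrist");c=wristcam(s,im)
X=at_z(c,(319.5,182.7),.072);print(X)
print("purple",at_z(c,(273,287),.072),"jaw axis",quat(s["ee_rot"]).as_matrix()[:,2])
print(plan(s,[X[0],X[1],.050]))
E
```

```text
[ 0.42079845 -0.19778374  0.072     ]
purple [ 0.30783368 -0.20078605  0.072     ] jaw axis [ 4.16342118e-01 -9.09207910e-01  4.65439993e-04]
[-0.04811041 11.07639795 -0.04474213]
```

```bash
python3 -m jog '[0,0,6,0,0,0,0, 0,0,11,0,0,0,0, 0,0,11.5,0,0,0,0, 0,0,11.5,0,0,0,0, 255,0,11.5,0,0,0,0, 255,0,11.5,0,0,0,0, 255,0,11.5,0,0,0,0, 255,0,11.5,0,0,0,0, 255,0,11.5,0,0,0,0, 255,0,11.5,0,0,0,0]' 40
python3 - <<'E'
from h import *
from rig import *
s=get_state();im=get_image("wrist");cv2.imwrite("pics/w2.png",im["color"])
print(s["position"],s["width"],s["contact_force"])
E
```

```text
clock: 2.62
position: [0.421, -0.1969, 0.0457]
ee_rot: [-0.151, 0.152, -0.691, 0.691]
contact_force: [0.4, -0.3, -0.1]
width: 0.0002
[ 0.4210142  -0.19687451  0.04566801] 0.00020093353208445403 [ 0.39471584 -0.26594118 -0.07358647]
```

View pics/w2.png

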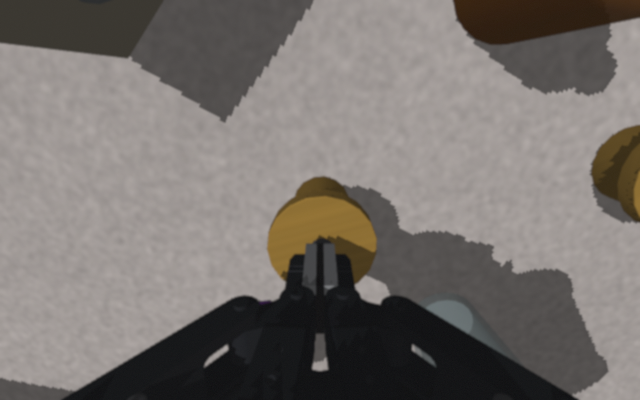

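The jaws read shut while the flange stands at (322,242), which is odd. I'll look more closely.

```bash
python3 - <<'E'
from h import *
from rig import *
s=get_state();im=get_image("scene");cv2.imwrite("pics/s2.png",cv2.resize(im["color"][80:200,220:400],(800,533),interpolation=cv2.INTER_CUBIC))
w=cv2.imread("pics/w2.png");cv2.imwrite("pics/w2c.png",cv2.resize(w[160:360,220:420],(600,600),interpolation=cv2.INTER_CUBIC))
print(s["position"],s["width"],s["clock"], proj("scene",s["position"]))
E
```

```text
[ 0.42101181 -0.19686631  0.04563337] -0.00017875327194142188 2.675 [292.92966748 140.07238958]
```

View pics/s2.png

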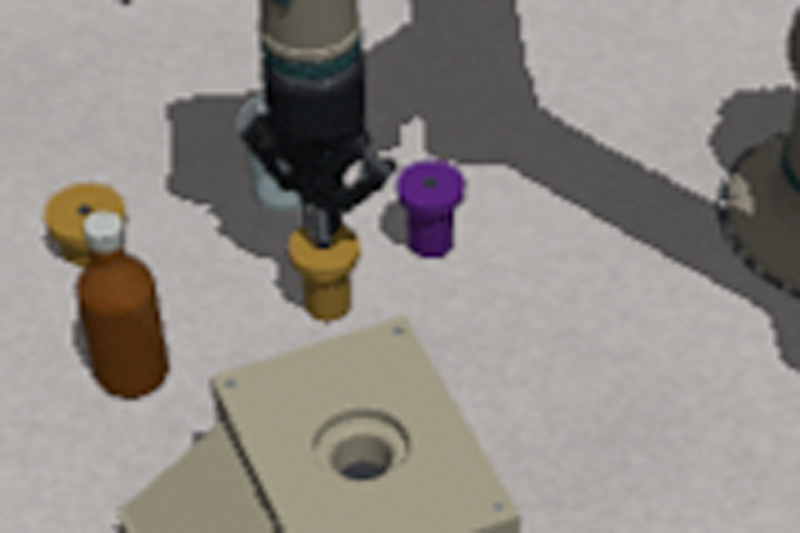

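View pics/w2c.png

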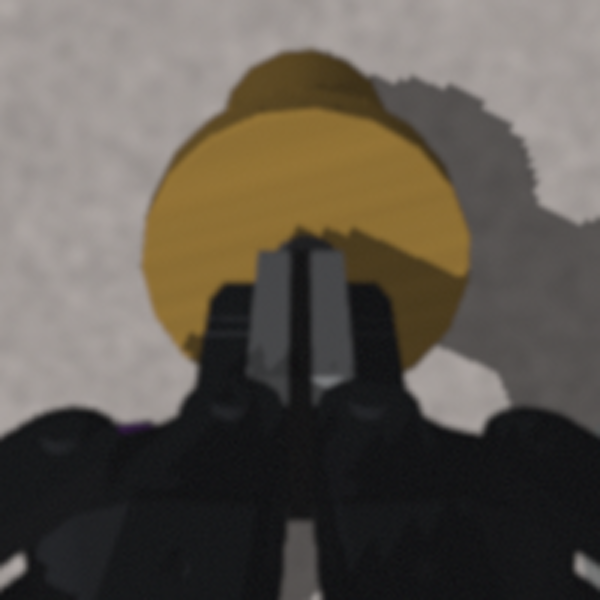

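The fingers closed above the flange. By wrist-image geometry the tips sit about 40 mm short of the reported TCP: the open width spans 195 px, so they are 0.145 m deep. I'll check this with a gentle touch-off on the flange top.

```bash
python3 -m jog '[255,0,0.4,0,0,0,0, 255,0,0.7,0,0,0,0, 255,0,0.7,0,0,0,0]'
python3 -m jog '[255,0,0.1,0,0,0,0, 255,0,0.2,0,0,0,0]'
```

```text
clock: 3.1
position: [0.4207, -0.1967, 0.0383]
ee_rot: [0.151, -0.152, 0.691, -0.69]
contact_force: [0.3, -0.5, 0.2]
width: 0.0005
clock: 3.35
position: [0.4211, -0.1969, 0.0367]
ee_rot: [-0.152, 0.151, -0.691, 0.691]
contact_force: [0.7, -0.9, -0.4]
width: 0.0001
```

```bash
python3 -m jog '[255,0,0.1,0,0,0,0, 255,0,0.2,0,0,0,0]'
```

```text
clock: 3.6
position: [0.421, -0.1969, 0.0347]
ee_rot: [-0.151, 0.151, -0.691, 0.691]
contact_force: [-0.8, 0.5, 0.1]
width: -0.0001
```

```bash
python3 -m jog '[255,0,0.2,0,0,0,0, 255,0,0.2,0,0,0,0]'; python3 - <<'E'
from h import *
from rig import *
s=get_state();im=get_image("wrist");w=im["color"];cv2.imwrite("pics/w3c.png",cv2.resize(w[160:360,220:420],(600,600),interpolation=cv2.INTER_CUBIC))
print(s["position"],s["width"],s["contact_force"])
E
```

```text
clock: 3.85
position: [0.4212, -0.197, 0.0334]
ee_rot: [-0.152, 0.151, -0.691, 0.691]
contact_force: [-1.1, 1.4, 6.4]
width: 0.0001
[ 0.42123972 -0.19704425  0.03343156] 6.123537122905683e-05 [-1.11177156  1.35975946  6.40367322]
```

View pics/w3c.png

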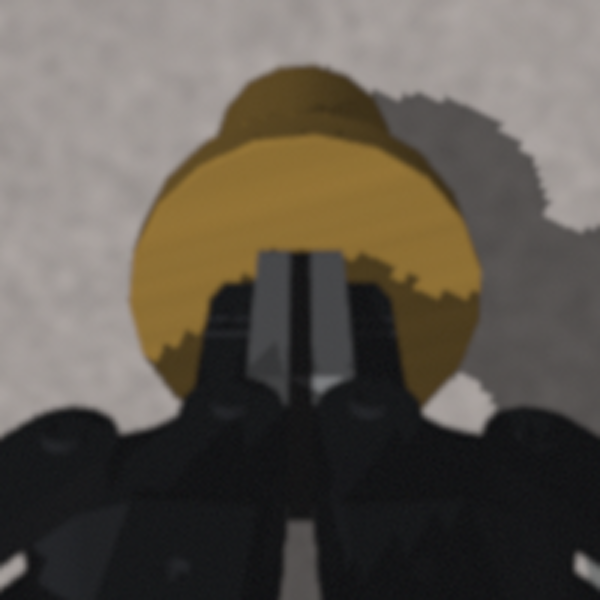

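Contact came at a reported TCP z of about 0.034 on the 0.072 flange top. So the true shut tips are 38 mm behind the reported TCP, and I'll correct for that from here. Next I regrip, going lower.

```bash
python3 -m jog '[255,0,-3,0,0,0,0, 0,0,-3,0,0,0,0, 0,0,-3,0,0,0,0, 0,0,-3,0,0,0,0, 0,0,-3,0,0,0,0, 0,0,-3,0,0,0,0, 0,0,-3,0,0,0,0, 0,0,0,0,0,0,0, 0,0,2.7,0,0,0,0, 0,0,2.7,0,0,0,0]'
python3 -m jog '[255,0,0,0,0,0,0, 255,0,0,0,0,0,0, 255,0,0,0,0,0,0, 255,0,0,0,0,0,0]' 40
python3 - <<'E'
from h import *
from rig import *
s=get_state();im=get_image("wrist");w=im["color"];cv2.imwrite("pics/w4.png",w)
print(s["position"],s["width"],s["contact_force"])
E
```

```text
clock: 5.15
position: [0.4194, -0.1959, 0.0043]
ee_rot: [0.15, -0.153, 0.692, -0.69]
contact_force: [0.4, 0.2, 0.0]
width: 0.0852
clock: 5.65
position: [0.4221, -0.1976, 0.0071]
ee_rot: [-0.152, 0.151, -0.69, 0.691]
contact_force: [-1.2, 0.5, 6.0]
width: 0.0568
[ 0.42207015 -0.19757978  0.00706566] 0.05675540226939676 [-1.21733267  0.48742522  5.96403125]
```

View pics/w4.png

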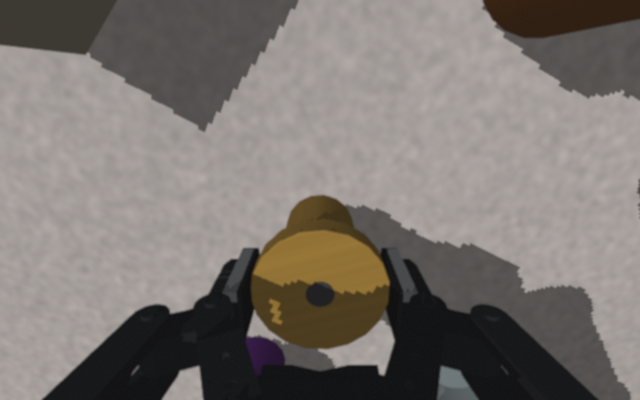

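The bushing is held across its flange (width 57 mm) and its mark is at (320,295). Next I lift it and hover short of the bore to measure.

```bash
python3 - <<'E'
from h import *
from rig import *
s=get_state();im=get_image("wrist");c=wristcam(s,im)
X=at_z(c,(319.7,294.5),.072);print(X, "tool coords cm",plan(s,X),s["position"],quat(s["ee_rot"]).as_matrix()[:,1])
E
python3 -m jog '[255,0,-3,0,0,0,0, 255,0,-9,0,0,0,0, 255,0,-15,0,0,0,0, 255,0,-19,0,0,0,0, 255,-5,-19,-5,0,0,0, 255,-9,-19,-9.3,0,0,0, 255,-13,-19,-13,0,0,0, 255,-14.4,-19,-15,0,0,0, 255,-14.4,-19,-15,0,0,0, 255,-14.4,-19,-15,0,0,0, 255,-14.4,-19,-15,0,0,0]'
python3 - <<'E'
from h import *
from rig import *
s=get_state();im=get_image("wrist");w=im["color"];cv2.imwrite("pics/w5.png",w)
t=get_image("top")["color"];cv2.imwrite("pics/t5.png",t)
print(s["position"],s["width"],s["contact_force"]); c=wristcam(s,im)
print(proj(c,place([.554,.028,-.27],[(0,0,.14),(0,0,.128),(.075,.1,.14),(.075,-.1,.14),(-.075,-.1,.14),(-.075,.1,.14)])))
import pickle;pickle.dump((s,c),open("w5.pkl","wb"))
E
```

```text
[ 0.42031683 -0.19803955  0.072     ] tool coords cm [ 0.16758482 -6.49422593 -0.01567352] [ 0.42206223 -0.19758931  0.00706094] [ 0.00242961 -0.00167513 -0.99999565]
clock: 7.12
position: [0.4887, -0.0015, 0.1956]
ee_rot: [-0.151, 0.151, -0.691, 0.691]
contact_force: [-0.5, 0.4, -3.8]
width: 0.0565
[ 0.48870558 -0.00148207  0.19562045] 0.05649874921773798 [-0.50813396  0.37467255 -3.79353562]
[[ 320.74609629   97.85383869]
 [ 320.701468     97.0686241 ]
 [ 272.02287497 -123.19808126]
 [ 499.74405044  108.57908407]
 [ 355.29179539  254.58389279]
 [ 138.19940309   86.91595905]]
```

View pics/w5.png

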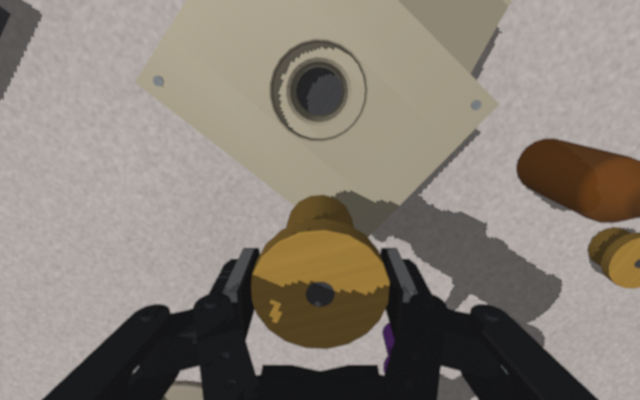

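The wrist view shows the recess rim centre near (319,90), with stand corners at (137,80) and (498,104). I'll refine these.

```bash
python3 - <<'E'
from h import *
import pickle
np.set_printoptions(precision=4,suppress=True)
s,c=pickle.load(open("w5.pkl","rb"))
w=cv2.imread("pics/w5.png");cv2.imwrite("pics/w5c.png",cv2.resize(w[20:160,220:420],(800,560),interpolation=cv2.INTER_CUBIC))
for z in(.14,.145):print(z,at_z(c,(319.2,90),z),at_z(c,(137,80),z),at_z(c,(498.5,104),z))
# mark held
print("bush rel tool", at_z(c,(320,294),s["position"][2]+.0649)-s["position"])
# rim outlines
th=np.linspace(0,2*np.pi,100)
L=np.c_[.033*np.cos(th),.033*np.sin(th),0*th+.14]
for ctr in ([.5588,.0295],):
  p=proj(c,place([ctr[0],ctr[1],0],L));print(p.min(0),p.max(0))
  p=proj(c,place([ctr[0],ctr[1],0],L*[.0212/.033,.0212/.033,.128/.14]));print(p.min(0),p.max(0))
E
```

```text
0.14 [0.5583 0.0311 0.14  ] [0.5124 0.1463 0.14  ] [ 0.6018 -0.0858  0.14  ]
0.145 [0.5584 0.0312 0.145 ] [0.5135 0.1439 0.145 ] [ 0.601  -0.0833  0.145 ]
bush rel tool [-0.0013 -0.0005  0.0649]
[273.5121  37.4529] [369.8846 138.434 ]
[292.1423  58.1215] [351.0534 119.8438]
```

View pics/w5c.png

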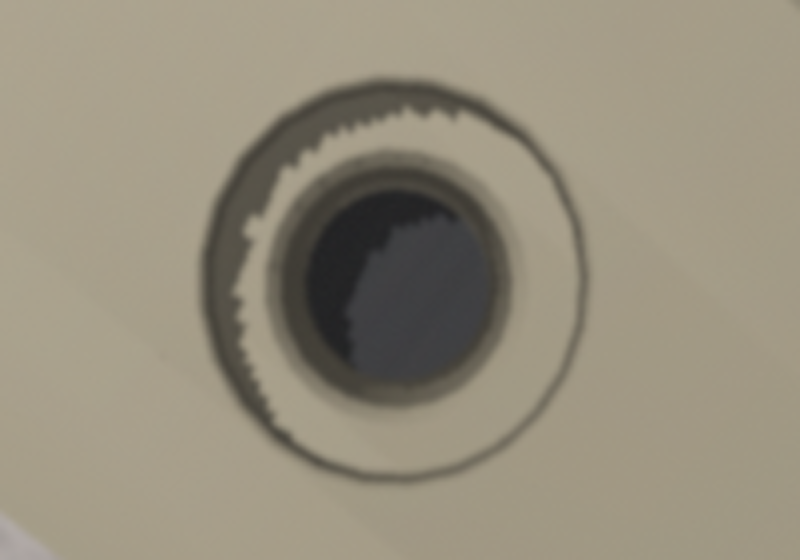

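```bash
python3 - <<'E'
from h import *
from rig import *
s=get_state();print(plan(s,[.5593,.0313,.150]),s["position"])
E
python3 -m jog '[255,-4,0,0,0,0,0, 255,-7.8,0,0,0,0,0, 255,-7.8,0,0,0,0,0, 255,-7.8,4.5,0,0,0,0, 255,-7.8,4.5,0,0,0,0, 255,-7.8,4.5,0,0,0,0]'
python3 - <<'E'
from h import *
from rig import *
s=get_state();im=get_image("wrist");w=im["color"];cv2.imwrite("pics/w6.png",w)
for n in("top","scene"):
  t=get_image(n)["color"];cv2.imwrite(f"pics/{n}6.png",cv2.resize(t[120:230,260:420],(800,550),interpolation=cv2.INTER_CUBIC))
print(s["position"],s["width"],s["contact_force"],plan(s,[.5593,.0313,.150]))
E
```

```text
[-7.76487284  4.56987177 -0.03582009] [ 0.4888733  -0.00139047  0.19570819]
clock: 7.98
position: [0.5602, 0.0317, 0.1518]
ee_rot: [-0.152, 0.151, -0.691, 0.691]
contact_force: [0.0, -0.5, -2.8]
width: 0.0563
[0.56016286 0.03167186 0.15177428] 0.05630434616700861 [ 0.01160624 -0.48632893 -2.76620101] [ 0.09408461  0.17734426 -0.00240261]
```

View pics/w6.png

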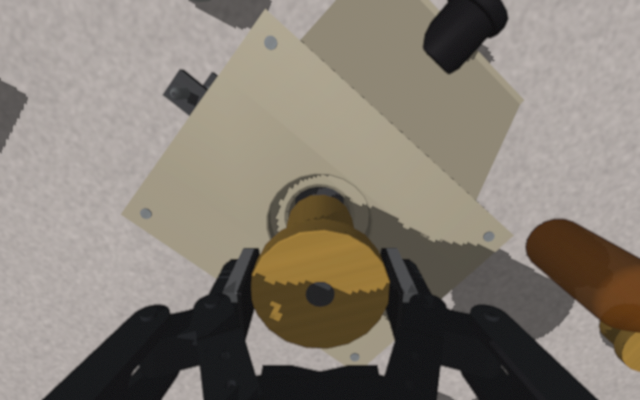

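View pics/scene6.png

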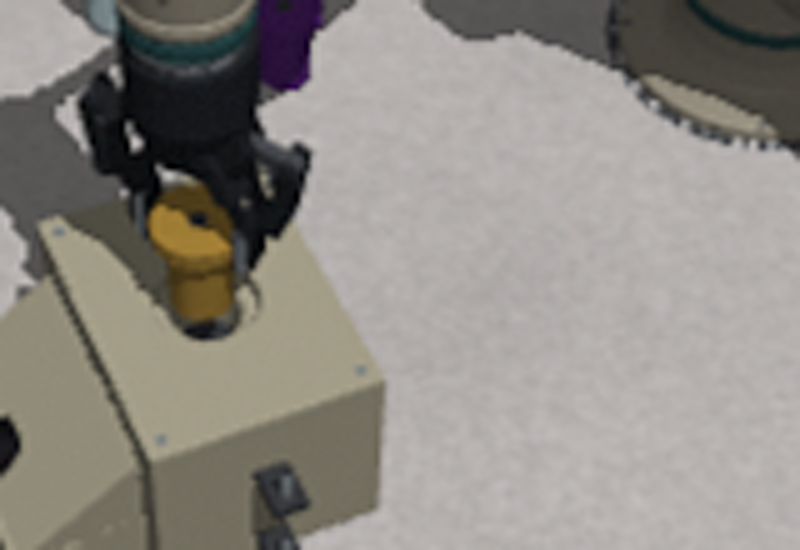

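View pics/top6.png

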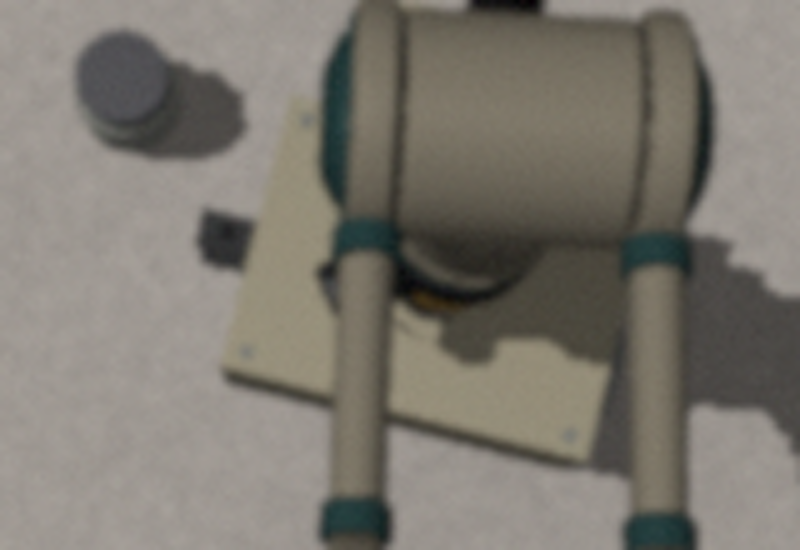

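```bash
python3 - <<'E'
from h import *
from rig import *
np.set_printoptions(precision=4,suppress=True)
s=get_state();im=get_image("wrist");c=wristcam(s,im)
L=[(-.075,.1,.14),(.075,-.1,.14),(.075,.1,.14)]
p,r=fit([(c,L,[(122,213),(512,236),(267,10)])],[.557,.03,-.27]);print(p,r,s["position"])
print("mark",at_z(c,(320,294),s["position"][2]+.0649)-s["position"])
th=np.linspace(0,2*np.pi,200);Lr=np.c_[.033*np.cos(th),.033*np.sin(th),0*th+.14]
q=proj(c,place([.558,.031,0],Lr));print("rim",q.min(0),q.max(0))
cv2.imwrite("pics/w6c.png",cv2.resize(im["color"][150:300,240:400],(800,750)[:2],interpolation=cv2.INTER_CUBIC)[:600])
E
```

```text
[ 0.5569  0.0305 -0.2753] [[ 0.109  -0.2366]
 [-0.3586 -0.4618]
 [ 0.199   0.3925]] [0.561  0.0319 0.1526]
mark [-0.0016 -0.0006  0.0649]
rim [267.6347 172.6594] [370.9623 267.883 ]
```

View pics/w6c.png

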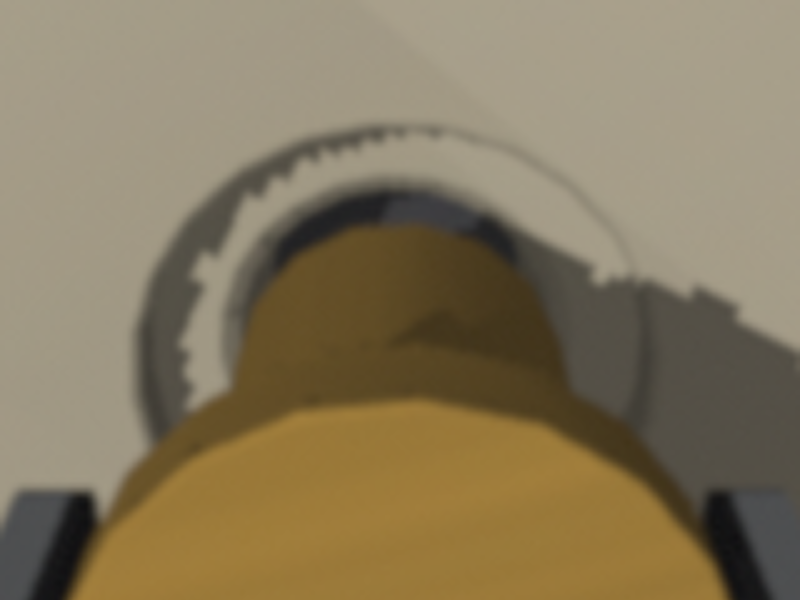

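```bash
python3 - <<'E'
from h import *
from rig import *
np.set_printoptions(precision=4,suppress=True)
s=get_state();im=get_image("wrist");c=wristcam(s,im);print(s["position"],s["clock"])
th=np.linspace(0,2*np.pi,400)
for ctr in ([.5594,.0313],[.5575,.0304]):
 for r,z in((.017,.1455),(.02,.1485)):
  q=proj(c,place([ctr[0],ctr[1],0],np.c_[r*np.cos(th),r*np.sin(th),0*th+s["position"][2]-.1526+z]));print("foot",ctr,r,q.min(0))
for b in([.558,.031],[.5568,.0305]):
  q=proj(c,place([b[0],b[1],0],np.c_[.033*np.cos(th),.033*np.sin(th),0*th+.14]));print("rim",b,q.min(0),q.max(0)) 
print(plan(s,[.5568+.0016,.0305+.0006,.10]))
E
```

```text
[0.5608 0.032  0.1524] 8.175
foot [0.5594, 0.0313] 0.017 [292.7476 198.1588]
foot [0.5594, 0.0313] 0.02 [287.4801 195.0688]
foot [0.5575, 0.0304] 0.017 [292.8682 201.421 ]
foot [0.5575, 0.0304] 0.02 [287.6196 198.4041]
rim [0.558, 0.031] [267.8338 172.5922] [371.2811 267.9113]
rim [0.5568, 0.0305] [267.8582 174.6592] [371.1043 269.6077]
[ 0.2743  5.236  -0.0284]
```

```bash
python3 -m jog '[255,0.26,0,0,0,0,0, 255,0.26,1.0,0,0,0,0, 255,0.26,2,0,0,0,0, 255,0.26,2.7,0,0,0,0, 255,0.26,2.7,0,0,0,0]'; python3 -m jog '[255,0,0.4,0,0,0,0, 255,0,0.8,0,0,0,0]';
```

```text
clock: 8.85
position: [0.5568, 0.0312, 0.1226]
ee_rot: [0.151, -0.152, 0.691, -0.691]
contact_force: [0.1, 0.9, -3.7]
width: 0.0565
clock: 9.1
position: [0.5578, 0.0312, 0.1157]
ee_rot: [-0.152, 0.151, -0.691, 0.691]
contact_force: [-0.0, -1.1, -3.0]
width: 0.0566
```

```bash
python3 -m jog '[255,0,0.4,0,0,0,0, 255,0,0.8,0,0,0,0]';python3 -m jog '[255,0,0.2,0,0,0,0, 255,0,0.3,0,0,0,0]';
```

```text
clock: 9.35
position: [0.5575, 0.0311, 0.1075]
ee_rot: [-0.151, 0.151, -0.691, 0.691]
contact_force: [-0.2, -0.3, -2.5]
width: 0.0564
clock: 9.6
position: [0.5576, 0.0312, 0.1052]
ee_rot: [-0.152, 0.151, -0.691, 0.691]
contact_force: [-1.6, 0.4, 3.5]
width: 0.0567
```

```bash
python3 -m jog '[255,0,0.15,0,0,0,0, 255,0,0.15,0,0,0,0]'; python3 -m jog '[0,0,0,0,0,0,0, 0,0,0,0,0,0,0, 0,0,0,0,0,0,0, 0,0,-4,0,0,0,0, 0,0,-7,0,0,0,0, 255,0,-7,0,0,0,0, 255,0,-7,0,0,0,0, 255,0,-7,0,0,0,0, 255,0,-7,0,0,0,0, 255,0,-7,0,0,0,0]'
python3 - <<'E'
from h import *
from rig import *
s=get_state();im=get_image("wrist");w=im["color"];cv2.imwrite("pics/w7.png",w)
print(s["position"],s["width"],s["contact_force"],plan(s,[.5568,.0305,.15]))
print(proj(wristcam(s,im),[.5568,.0305,.17]))
E
```

```text
clock: 9.85
position: [0.5579, 0.0313, 0.105]
ee_rot: [-0.152, 0.151, -0.691, 0.691]
contact_force: [-1.7, 0.5, 6.6]
width: 0.0566
clock: 11.1
position: [0.5573, 0.0312, 0.1726]
ee_rot: [0.151, -0.152, 0.691, -0.691]
contact_force: [-0.2, 0.4, -0.2]
width: 0.0001
[0.55727535 0.03117552 0.17260794] 0.0001274111177596135 [-0.19489146  0.427162   -0.16965667] [0.06928983 2.26084243 0.04246469]
[320.72254353 225.54807619]
```

View pics/w7.png

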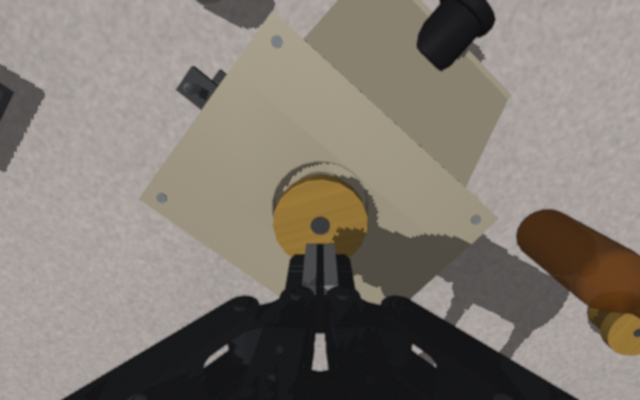

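The bushing stands upright in the bore with its mark at (320,226). Now I press with shut fingers.

```bash
python3 -m jog '[255,0,2,0,0,0,0, 255,0,3.7,0,0,0,0, 255,0,3.9,0,0,0,0, 255,0,4.1,0,0,0,0, 255,0,4.3,0,0,0,0]'; python3 -m jog '[255,0,0.2,0,0,0,0, 255,0,0.4,0,0,0,0, 255,0,0.6,0,0,0,0]'
```

```text
clock: 11.78
position: [0.5583, 0.0311, 0.1311]
ee_rot: [-0.152, 0.151, -0.69, 0.691]
contact_force: [-0.9, -0.3, 10.4]
width: 0.0002
clock: 12.15
position: [0.5587, 0.0311, 0.127]
ee_rot: [-0.153, 0.15, -0.69, 0.691]
contact_force: [-3.0, 0.6, 10.7]
width: 0.0003
```

```bash
python3 -m jog '[255,0,0.2,0,0,0,0, 255,0,0.4,0,0,0,0, 255,0,0.6,0,0,0,0, 255,0,0.8,0,0,0,0, 255,0,1.0,0,0,0,0, 255,0,1.2,0,0,0,0]';  python3 -m jog '[255,0,0.2,0,0,0,0, 255,0,0.4,0,0,0,0, 255,0,0.6,0,0,0,0, 255,0,0.8,0,0,0,0, 255,0,0.8,0,0,0,0]'
```

```text
clock: 12.9
position: [0.5588, 0.0311, 0.115]
ee_rot: [-0.153, 0.15, -0.69, 0.691]
contact_force: [-2.1, 0.4, 10.8]
width: 0.0002
clock: 13.52
position: [0.5587, 0.0311, 0.1067]
ee_rot: [-0.153, 0.15, -0.69, 0.691]
contact_force: [-1.4, 0.2, 8.8]
width: -0.0003
```

```bash
python3 -m jog '[255,0,0.2,0,0,0,0, 255,0,0.4,0,0,0,0, 255,0,0.4,0,0,0,0]';  python3 -m jog '[255,0,0.1,0,0,0,0, 255,0,0.2,0,0,0,0]'
```

```text
clock: 13.9
position: [0.5586, 0.0311, 0.1027]
ee_rot: [-0.153, 0.15, -0.69, 0.691]
contact_force: [-2.1, -0.3, 9.1]
width: 0.0
clock: 14.15
position: [0.5587, 0.0311, 0.1015]
ee_rot: [-0.153, 0.15, -0.69, 0.691]
contact_force: [-4.8, -0.4, 17.1]
width: 0.0001
```

```bash
python3 -m jog '[255,0,0.1,0,0,0,0, 255,0,0.2,0,0,0,0]'
```

```text
clock: 14.4
position: [0.5588, 0.0311, 0.1014]
ee_rot: [-0.153, 0.15, -0.69, 0.691]
contact_force: [-7.5, 0.8, 28.7]
width: 0.0
```

It reached a hard stop at z 0.1014 (29 N, no further motion), and 0.102 was expected. I'll raise and inspect.

```bash
python3 -m jog '[255,0,-5,0,0,0,0, 0,3,-10,-3,0,0,0, 0,3,-12,-8,0,0,0, 0,3,-12,-8,0,0,0, 0,3,-12,-8,0,0,0]'
python3 - <<'E'
from h import *
from rig import *
import pickle
s=get_state();im=get_image("wrist");w=im["color"];cv2.imwrite("pics/w8.png",w)
print(s["position"],s["width"],s["contact_force"],s["qpos"])
c=wristcam(s,im);pickle.dump((s,c),open("w8.pkl","wb"))
print(proj(c,place([.5568,.0305,-.2753],[(0,.122,.024),(0,.122,.112),(0,0,.14)])))
t=get_image("scene")["color"];cv2.imwrite("pics/s8.png",cv2.resize(t[140:260,240:400],(800,600),interpolation=cv2.INTER_CUBIC))
E
```

```text
clock: 15.02
position: [0.497, 0.0911, 0.2164]
ee_rot: [-0.152, 0.151, -0.69, 0.691]
contact_force: [-0.0, -0.5, 0.5]
width: 0.0723
[0.49700244 0.09109473 0.21639372] 0.07232160551840781 [-0.0194256  -0.53600318  0.4508657 ] [ 4.41210073e-02  1.56510797e-01  1.60545054e+00 -7.96252300e-04
  1.37856267e+00  1.18250410e+00]
[[307.85029142  55.54075957]
 [304.14798003  47.26137886]
 [421.14536421 152.96359685]]
```

View pics/w8.png

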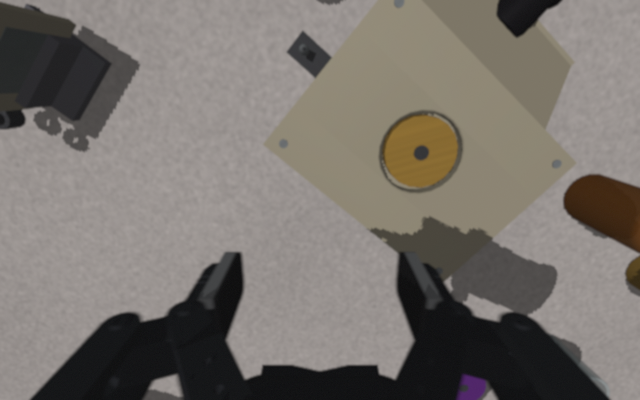

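View pics/s8.png

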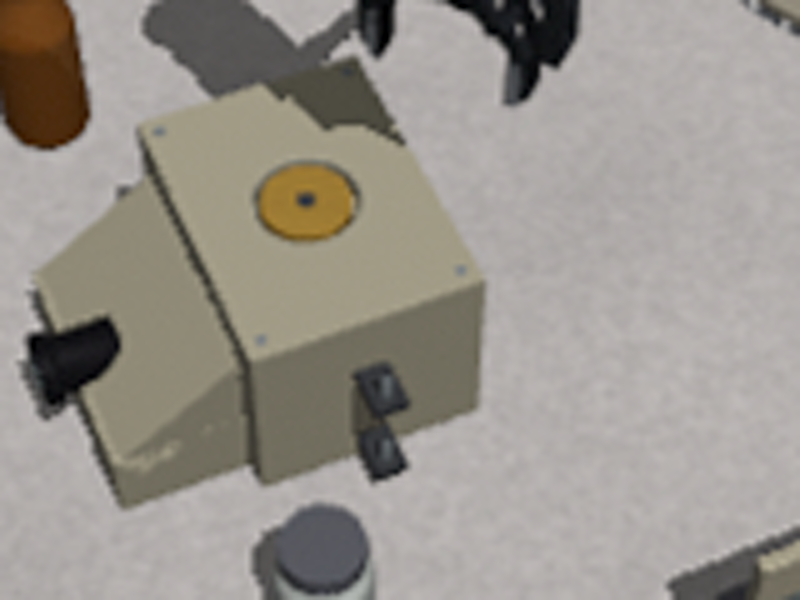

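The bushing flange is flush in the recess, with its mark at (421,152) against a prediction of (421,153). The upper pin is near (308,52). I'll zoom in on it.

```bash
python3 - <<'E'
from h import *
w=cv2.imread("pics/w8.png");cv2.imwrite("pics/w8c.png",cv2.resize(w[20:100,260:360],(800,640),interpolation=cv2.INTER_CUBIC)[:600])
E
```

```text
(no output)
```

View pics/w8c.png

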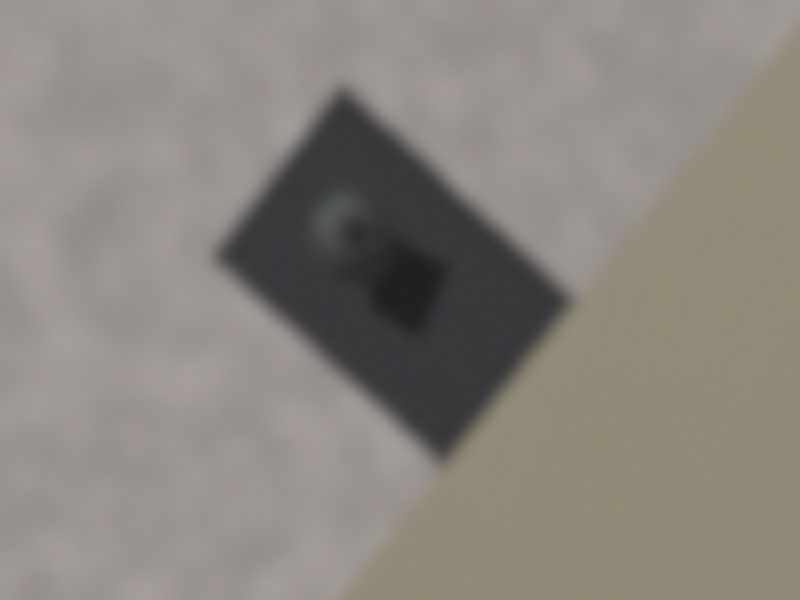

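```bash
python3 - <<'E'
from h import *
import pickle
np.set_printoptions(precision=4,suppress=True)
s,c=pickle.load(open("w8.pkl","rb"))
p,r=fit([(c,[(.011,.133,.094),(-.011,.133,.094),(0,.122,.111),(0,0,.14)],[(302.75,30.6),(286.9,51.9),(303.1,47.5),(421,152)])],[.557,.03,-.27]);print(p,r)
print("pin tip",at_z(c,(303.1,47.5),.111), "model",place([.5568,.0305,-.2753],[(0,.122,0)]),place(p,[(0,.122,0)]))
E
python3 -m jog '[0,-2,1,-5,0,1,0, 0,-4,2,-10,0,2,0, 0,-5.5,3,-15,0,3,0, 0,-7,3.5,-20,0,4,0, 0,-8.5,3.6,-25,0,4.8,0, 0,-9.6,3.6,-29,0,4.8,0, 0,-9.6,3.6,-29,0,4.8,0, 0,-9.6,3.6,-29,0,4.8,0]'
python3 - <<'E'
from h import *
from rig import *
import pickle
s=get_state();im=get_image("wrist");w=im["color"];cv2.imwrite("pics/w9.png",w)
print(s["position"],s["width"],s["qpos"])
c=wristcam(s,im);pickle.dump((s,c),open("w9.pkl","wb"))
print(proj(c,place([.464,.395,np.radians(-14)],[(-.055,0,.132),(.055,0,.132),(-.069,0,.126)])))
E
```

```text
[ 0.5573  0.0305 -0.2653] [[-0.2193 -0.8036]
 [-0.724  -0.1573]
 [ 0.4038  0.5878]
 [ 0.4835  0.4418]]
pin tip [0.5895 0.1487 0.111 ] model [[0.59   0.1479 0.    ]] [[0.5893 0.1482 0.    ]]
clock: 16.12
position: [0.463, 0.3937, 0.1789]
ee_rot: [0.085, -0.084, -0.701, 0.703]
contact_force: [0.2, 0.0, 0.3]
width: 0.0855
[0.46297707 0.39366894 0.17893373] 0.08546889846361709 [ 5.90926632e-01  3.34177553e-01  1.45358408e+00 -1.08244266e-03
  1.35623584e+00  2.40089383e+00]
[[317.50292036 264.35938773]
 [318.16530191 122.42780926]
 [317.46508845 275.54792396]]
```

View pics/w9.png

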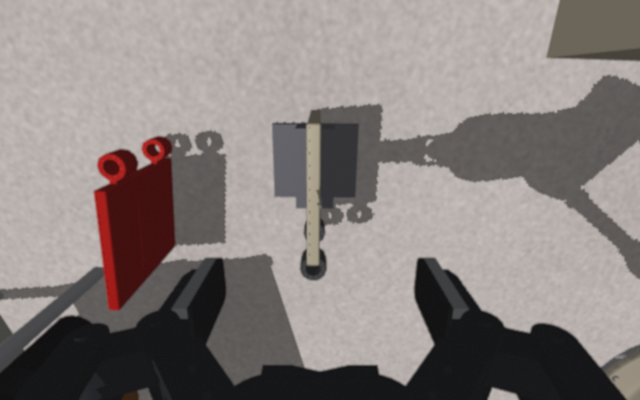

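The cream door's top edge runs from (314,123) to (313.5,265), within 1 px of prediction along its length, with the knuckles at the lower end near (313,262). The red lookalike is at the left.

```bash
python3 - <<'E'
from h import *
import pickle
np.set_printoptions(precision=4,suppress=True)
s,c=pickle.load(open("w9.pkl","rb"))
w=cv2.imread("pics/w9.png");cv2.imwrite("pics/w9c.png",cv2.resize(w[110:290,270:370],(333,600),interpolation=cv2.INTER_CUBIC))
a=at_z(c,(314,123.5),.132);b=at_z(c,(313.5,264.5),.132);m=(a+b)/2
print(a,b,m,np.linalg.norm(a-b),np.degrees(np.arctan2(*(a-b)[1::-1])))
R=quat(s["ee_rot"]).as_matrix();print("tool x ang",np.degrees(np.arctan2(R[1,0],R[0,0])),R[:,1]);print(plan(s,[m[0],m[1],.06]))
E
```

```text
[0.5173 0.3846 0.132 ] [0.4113 0.4114 0.132 ] [0.4643 0.398  0.132 ] 0.10940650939354499 -14.165544650247853
tool x ang 166.3097362620458 [-0.0014 -0.0022 -1.    ]
[-0.0356 11.8922 -0.4826]
```

View pics/w9c.png

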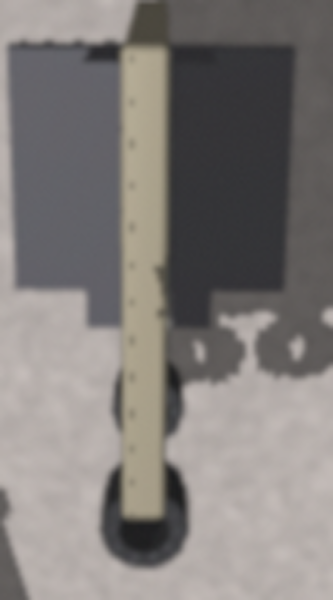

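```bash
python3 -m jog '[0,0,0,-0.48,0,0.06,0, 0,0,5,-0.48,0,0.06,0, 0,0,10,-0.48,0,0.06,0, 0,0,11.3,-0.48,0,0.06,0, 0,0,11.3,-0.48,0,0.06,0, 255,0,11.3,-0.48,0,0.06,0, 255,0,11.3,-0.48,0,0.06,0, 255,0,11.3,-0.48,0,0.06,0, 255,0,11.3,-0.48,0,0.06,0, 255,0,11.3,-0.48,0,0.06,0, 255,0,11.3,-0.48,0,0.06,0, 255,0,11.3,-0.48,0,0.06,0]' 60
python3 - <<'E'
from h import *
from rig import *
s=get_state();im=get_image("wrist");w=im["color"];cv2.imwrite("pics/w10.png",w)
print(s["position"],s["width"],s["qpos"],s["moment"])
E
```

```text
clock: 17.68
position: [0.4641, 0.3996, 0.0678]
ee_rot: [-0.087, 0.087, 0.702, -0.702]
contact_force: [-0.7, -1.2, 5.9]
width: 0.0086
[0.4640625  0.39956939 0.06777422] 0.00860206586301625 [ 5.97442069e-01  4.20943208e-01  1.60867671e+00 -2.60102152e-04
  1.11112851e+00  2.41513548e+00] [-0.23434281  0.10799768 -0.05187869]
```

View pics/w10.png

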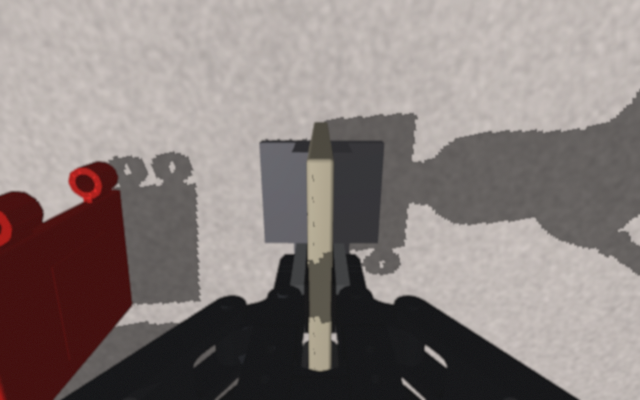

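```bash
python3 -m jog '[255,0,-2,0,0,0,0, 255,0,-5,0,0,0,0, 255,0,-10,0,0,0,0, 255,0,-10,0,0,0,0, 255,0,-10,0,0,0,0]'
python3 - <<'E'
from h import *
from rig import *
np.set_printoptions(precision=4,suppress=True)
s=get_state();im=get_image("wrist");w=im["color"];cv2.imwrite("pics/w11.png",w)
print(s["position"],s["width"],s["contact_force"],s["moment"])
t=get_image("scene")["color"];cv2.imwrite("pics/s11.png",cv2.resize(t[160:320,360:560],(750,600),interpolation=cv2.INTER_CUBIC))
E
```

```text
clock: 18.35
position: [0.4627, 0.3989, 0.1656]
ee_rot: [0.088, -0.086, -0.701, 0.702]
contact_force: [0.1, -0.4, -3.5]
width: 0.0093
[0.4627 0.3989 0.1656] 0.009263897682909026 [ 0.1059 -0.3927 -3.5477] [ 0.0159 -0.0259 -0.0045]
```

View pics/w11.png

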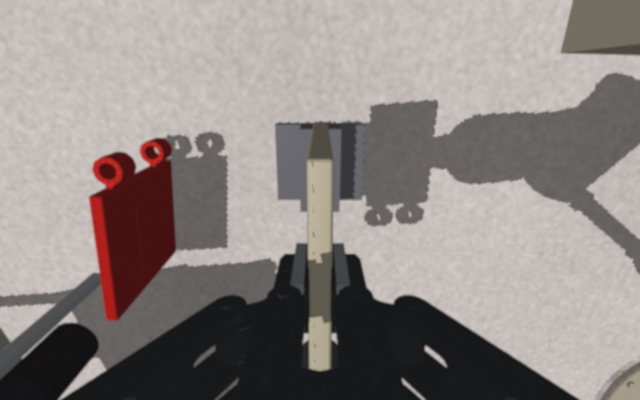

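View pics/s11.png

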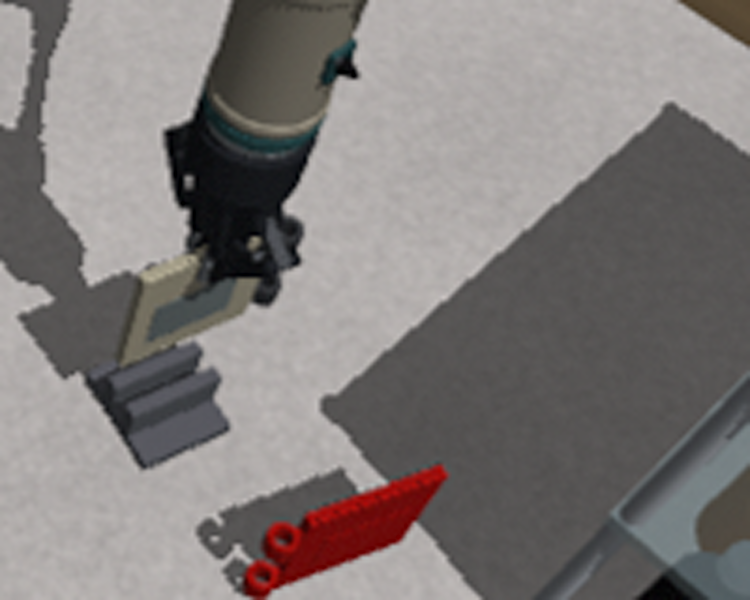

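The door is held level with its top edge running from (319.5,159) to (319,370), unchanged from before the lift. I'll work out its pose in the hand and the target.

```bash
cat >> h.py <<'E'
TFC=np.array([[-7.60659287e-04,9.47592809e-01,3.19479718e-01,-8.24056332e-02],[8.52289010e-04,-3.19479080e-01,9.47592946e-01,-1.82265928e-01],[9.99999348e-01,9.93084427e-04,-5.64608208e-04,-1.48970051e-04],[0,0,0,1]])
KW=np.array([[331.44924527,0,319.64223294],[0,331.44924527,193.18578677],[0,0,1]])
def tool_at(uv,ty):
    d=TFC[:3,:3]@np.linalg.solve(KW,[uv[0],uv[1],1.]);o=TFC[:3,3];return o+d*(ty-o[1])/d[1]
E
python3 - <<'E'
from h import *
from rig import *
np.set_printoptions(precision=4,suppress=True)
cv2.imwrite("pics/w11c.png",cv2.resize(cv2.imread("pics/w11.png")[110:390,270:370],(214*1,600),interpolation=cv2.INTER_CUBIC))
w=cv2.imread("pics/w11.png");g=w[:,:,1].astype(int)
print(w[120:180:2,319].tolist()[:30:1][10:26]); print(w[355:380:2,319].tolist())
for ty in(-.062,-.0642,-.066):print(ty,tool_at((319.5,159),ty),tool_at((319,370),ty))
print(w[200,295:345,1],w[340,295:345,1])
E
```

```text
[[66, 76, 80], [67, 77, 80], [67, 76, 81], [66, 76, 80], [66, 76, 80], [66, 75, 80], [66, 76, 80], [66, 76, 80], [67, 76, 81], [84, 96, 101], [124, 143, 151], [145, 166, 176], [153, 177, 186], [154, 177, 186], [154, 177, 186], [153, 176, 186]]
[[148, 170, 179], [148, 170, 179], [148, 170, 179], [147, 170, 179], [147, 169, 179], [147, 169, 178], [148, 170, 179], [142, 163, 172], [76, 86, 91], [24, 22, 22], [25, 23, 22], [25, 24, 23], [25, 25, 23]]
-0.062 [-0.0552 -0.062  -0.0003] [ 0.0453 -0.062  -0.0005]
-0.0642 [-0.0557 -0.0642 -0.0003] [ 0.0429 -0.0642 -0.0004]
-0.066 [-0.0561 -0.066  -0.0003] [ 0.041  -0.066  -0.0004]
[164 163 164 164 156 133 111 103 102 103 104 117 145 166 175 179 180 180
 179 179 177 178 177 176 175 175 174 174 174 173 172 172 171 171 166 152
 132 112 100 100 102 103 103 109 127 145 153 158 160 160] [ 24  25  23  25  26  25  46  97 149 176 178 163 136 130 154 169 173 168
 164 167 171 171 170 171 170 170 169 169 169 169 168 168 165 155 137 117
 111 131 154 172 178 158 109  56  29  25  25  23  22  22]
```

```bash
python3 -m jog '[255,-1,0,1,0,-1.25,0, 255,-2,0,2,0,-2.5,0, 255,-3,0,3,0,-3.75,0, 255,-4,0,4,0,-5,0, 255,-5,0,5,0,-6.25,0, 255,-6,0,6,0,-7.5,0, 255,-7,0,7,0,-8.75,0, 255,-8,0,8,0,-10,0, 255,-9,0,9,0,-11.25,0, 255,-10,0,10,0,-12.5,0, 255,-11,0,10,0,-13.75,0, 255,-12.1,0,10,0,-15,0]'
python3 -m jog '[255,0,0,0,0,0,0, 255,0,0,0,0,0,0]'
python3 - <<'E'
from h import *
from rig import *
import pickle
np.set_printoptions(precision=4,suppress=True)
s=get_state();im=get_image("wrist");w=im["color"];cv2.imwrite("pics/w12.png",w)
R=quat(s["ee_rot"]).as_matrix();print(s["position"],s["width"],s["qpos"],s["contact_force"]);print(R)
print("hinge",s["position"]+R@[.0685,.0438,-.0003])
t=get_image("scene")["color"];cv2.imwrite("pics/s12.png",cv2.resize(t[140:290,250:450],(800,600),interpolation=cv2.INTER_CUBIC))
pickle.dump((s,wristcam(s,im)),open("w12.pkl","wb"))
E
```

```text
clock: 19.95
position: [0.5558, 0.2723, 0.1651]
ee_rot: [-0.564, 0.567, -0.425, 0.424]
contact_force: [0.9, 0.8, -2.3]
width: 0.0092
clock: 20.2
position: [0.5555, 0.2728, 0.1659]
ee_rot: [-0.563, 0.564, -0.428, 0.426]
contact_force: [-1.1, 0.0, -2.9]
width: 0.0088
[0.5555 0.2728 0.1659] 0.008845192175132022 [0.344  0.3585 1.4489 0.0003 1.3371 0.0695] [-1.0868  0.0029 -2.8611]
[[ 0.2709 -0.0028  0.9626]
 [-0.9626 -0.0007  0.2709]
 [-0.     -1.     -0.0029]]
hinge [0.5737 0.2068 0.1221]
```

View pics/w12.png

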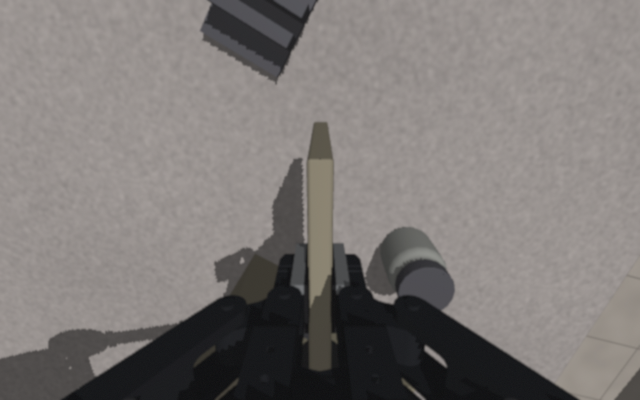

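View pics/s12.png

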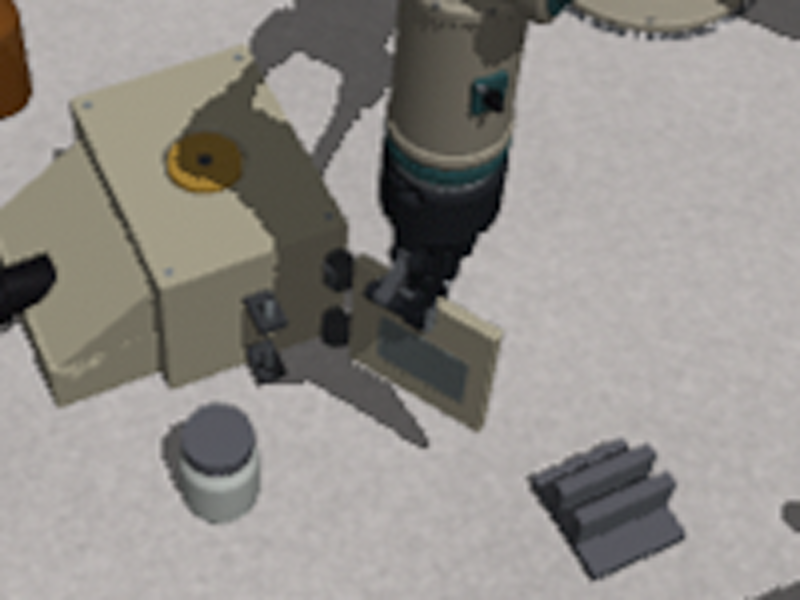

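In the scene view the knuckles are at (334.5,207) and (334,221), with the pins to their left and the jar well clear. I'll cross-check the model against the scene camera.

```bash
python3 - <<'E'
from h import *
import pickle
np.set_printoptions(precision=3,suppress=True)
s,c=pickle.load(open("w12.pkl","rb"));R=quat(s["ee_rot"]).as_matrix()
print("pins", proj("scene",[[.5895,.1483,.112],[.5895,.1483,.042],[.5895,.1483,.094]]))
h=s["position"]+R@[.0685,.0438,-.0003]
print("knuckle mid",proj("scene",[h+[0,0,.01],h+[0,0,.08]]), "top ends",proj("scene",[h+[0,0,.02],h+[0,0,.09]]))
D=lambda x,z:s["position"]+R@[-x,0.0042-z,-.0003]
print("door far top corners",proj("scene",[D(.0553,.06+.0082-.004),D(.0553,-.06+.0042*0)]))
a=cv2.imread("pics/s12.png");cv2.imwrite("pics/s12c.png",cv2.resize(a[200:450,220:520],(800,667),interpolation=cv2.INTER_CUBIC)[:600])
b=cv2.imread("pics/s8.png");cv2.imwrite("pics/s8c.png",cv2.resize(b[330:500,320:440],(423,600),interpolation=cv2.INTER_CUBIC))
E
```

```text
pins [[316.348 214.999]
 [316.407 227.787]
 [316.364 218.398]]
knuckle mid [[333.401 221.261]
 [334.176 207.102]] top ends [[333.507 219.321]
 [334.293 204.965]]
door far top corners [[374.091 224.389]
 [369.379 248.336]]
```

View pics/s12c.png

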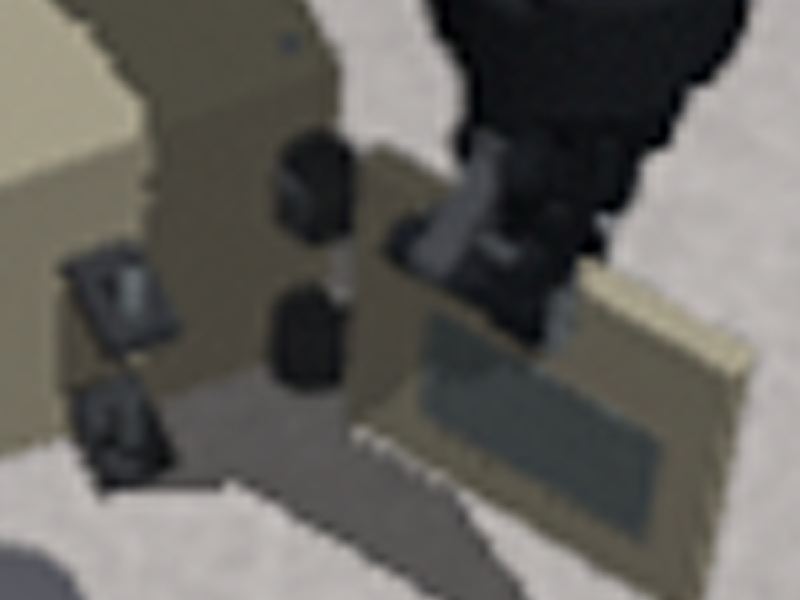

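View pics/s8c.png

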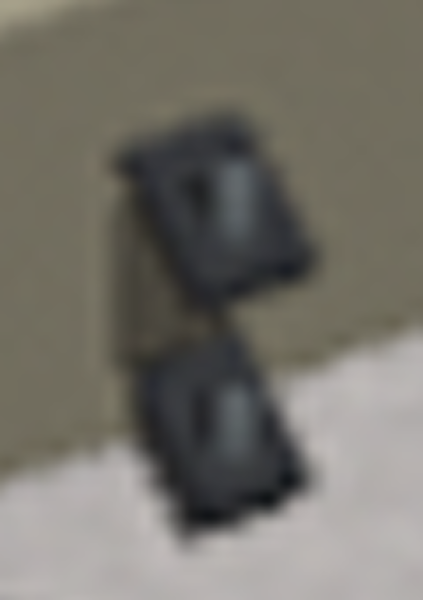

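```bash
python3 -m jog '[255,0,4,0,0,0,0, 255,0,6.8,0,0,0,0, 255,0,6.8,0,0,0,0, 255,2,6.8,0,0,0,0, 255,4,6.8,-0.1,0,0,0, 255,5,6.8,-0.1,0,0,0, 255,6,6.8,-0.1,0,0,0, 255,6,6.8,-0.1,0,0,0, 255,6,6.8,-0.1,0,0,0]'
python3 - <<'E'
from h import *
from rig import *
import pickle
np.set_printoptions(precision=4,suppress=True)
P=[]
for n in range(2):
  s=get_state();P.append(s["position"]);t=get_image("scene")["color"]
R=quat(s["ee_rot"]).as_matrix();print(P,s["width"],s["contact_force"],s["moment"]);print(R)
for p in P:print("hinge",p+R@[.0685,.0438,-.0003])
cv2.imwrite("pics/s13.png",cv2.resize(t[180:255,290:390],(800,600),interpolation=cv2.INTER_CUBIC))
h=np.mean(P,0)+R@[.0685,.0438,-.0003]
print("knuckle mid",proj("scene",[h+[0,0,.01],h+[0,0,.08]]), "bottoms",proj("scene",[h,h+[0,0,.07]]))
im=get_image("wrist");cv2.imwrite("pics/w13.png",im["color"])
E
```

```text
clock: 21.42
position: [0.572, 0.2149, 0.0992]
ee_rot: [-0.564, 0.564, -0.426, 0.426]
contact_force: [-0.2, -0.0, -2.1]
width: 0.009
[array([0.572 , 0.2149, 0.0992]), array([0.5718, 0.215 , 0.0991])] 0.008866695977340477 [-0.8294 -0.456  -3.4499] [ 0.031  -0.0378 -0.0095]
[[ 0.2737 -0.0004  0.9618]
 [-0.9618 -0.0004  0.2737]
 [ 0.0002 -1.     -0.0005]]
hinge [0.5904 0.1489 0.0554]
hinge [0.5903 0.1491 0.0553]
knuckle mid [[316.3145 223.9406]
 [316.2499 210.7695]] bottoms [[316.3232 225.7275]
 [316.2595 212.7254]]
```

View pics/s13.png

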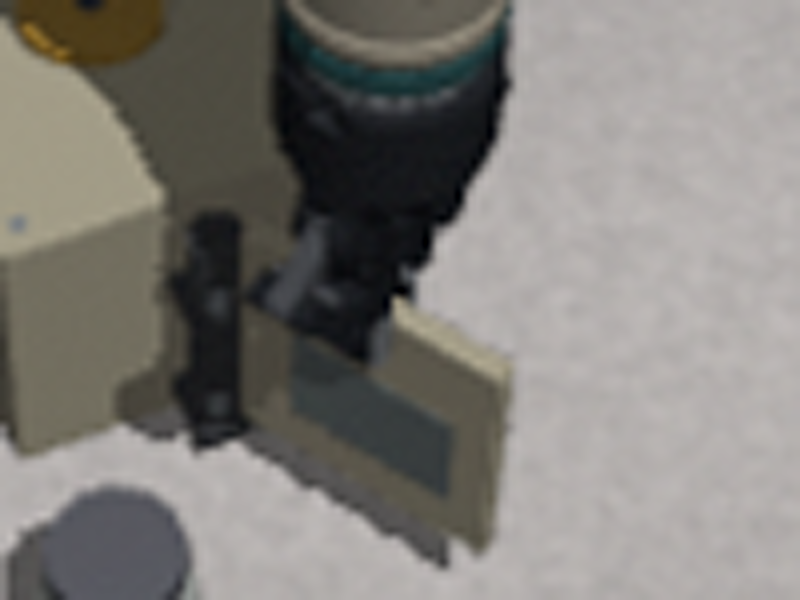

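View pics/w13.png

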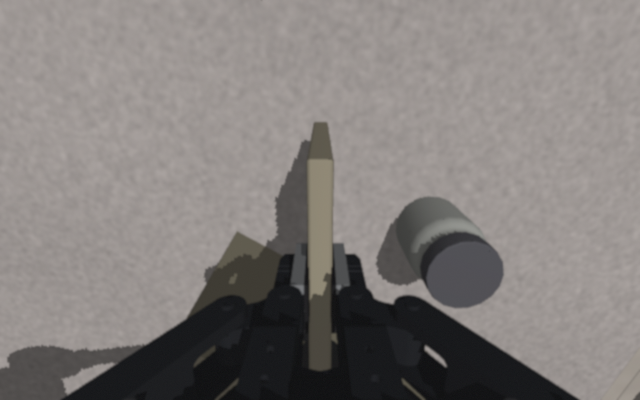

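The knuckles line up over the pins, at column 317.0 against pins at 317.1–317.5. Now I lower with force checks.

```bash
python3 -m jog '[255,0,0.5,-0.07,0,0,0, 255,0,1.0,-0.07,0,0,0, 255,0,1.3,-0.07,0,0,0, 255,0,1.5,-0.07,0,0,0]'; python3 -m jog '[255,0,0.2,0,0,0,0, 255,0,0.4,0,0,0,0]'
```

```text
clock: 22.08
position: [0.5713, 0.2148, 0.0838]
ee_rot: [-0.564, 0.564, -0.426, 0.426]
contact_force: [0.1, 0.8, -3.0]
width: 0.0088
clock: 22.32
position: [0.5716, 0.2148, 0.0802]
ee_rot: [0.564, -0.564, 0.426, -0.426]
contact_force: [0.5, -0.5, -1.5]
width: 0.0088
```

```bash
python3 -m jog '[255,0,0.4,0,0,0,0, 255,0,0.8,0,0,0,0, 255,0,1.0,0,0,0,0]'; python3 -m jog '[255,0,0.1,0,0,0,0, 255,0,0.2,0,0,0,0]'
```

```text
clock: 22.7
position: [0.5712, 0.2148, 0.0698]
ee_rot: [-0.564, 0.564, -0.426, 0.426]
contact_force: [-0.1, 1.6, -2.3]
width: 0.0088
clock: 22.95
position: [0.5715, 0.2148, 0.0682]
ee_rot: [0.564, -0.564, 0.426, -0.426]
contact_force: [0.6, 0.6, -2.0]
width: 0.0088
```

```bash
python3 -m jog '[255,0,0.1,0,0,0,0, 255,0,0.15,0,0,0,0]'
```

```text
clock: 23.2
position: [0.5717, 0.2149, 0.0675]
ee_rot: [0.564, -0.564, 0.426, -0.426]
contact_force: [-1.9, 0.8, 4.4]
width: 0.009
```

```bash
python3 -m jog '[200,0,0,0,0,0,0, 120,0,0,0,0,0,0, 0,0,0,0,0,0,0, 0,0,0,0,0,0,0, 0,0,0,0,0,0,0, 0,0,0,0,0,0,0, 0,0,-4,0,0,0,0, 0,0,-9,0,0,0,0, 0,0,-14,0,0,0,0, 0,0,-14,0,0,0,0]'
python3 - <<'E'
from h import *
from rig import *
s=get_state();print(s["position"],s["width"],s["contact_force"])
im=get_image("wrist");cv2.imwrite("pics/w14.png",im["color"])
t=get_image("scene")["color"];cv2.imwrite("pics/s14.png",cv2.resize(t[150:270,250:410],(800,600),interpolation=cv2.INTER_CUBIC))
c=wristcam(s,im);ph=np.radians(105.8);d=np.array([np.cos(ph),np.sin(ph)])
L=[[*(np.array([.5895,.1483])+d*r),.132] for r in(.014,.124)]
print("door top ends if home: wrist",proj(c,np.array(L)),"scene",proj("scene",np.array(L)),"if 5mm high",proj("scene",np.array(L)+[0,0,.005]))
E
```

```text
clock: 24.45
position: [0.5743, 0.2155, 0.2118]
ee_rot: [0.567, -0.561, 0.424, -0.429]
contact_force: [0.2, -0.0, -1.0]
width: 0.0852
[0.57433545 0.21554041 0.21179731] 0.08520279446436156 [ 0.17887212 -0.03323927 -0.99491874]
door top ends if home: wrist [[314.17157619 245.97685353]
 [313.68750971 118.74944263]] scene [[320.25590275 213.40770617]
 [352.20860122 231.96059059]] if 5mm high [[320.26438564 212.42761999]
 [352.32707417 231.01292206]]
```

View pics/w14.png

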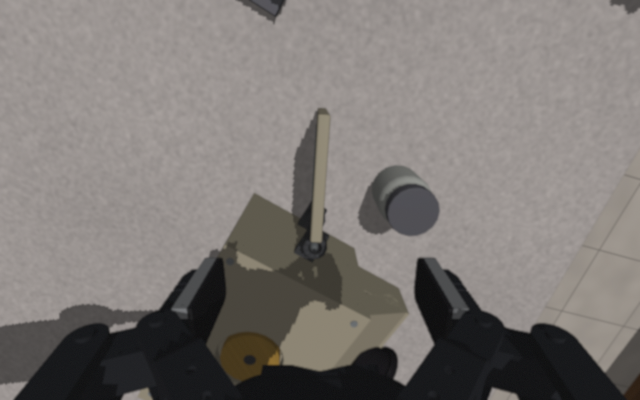

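View pics/s14.png

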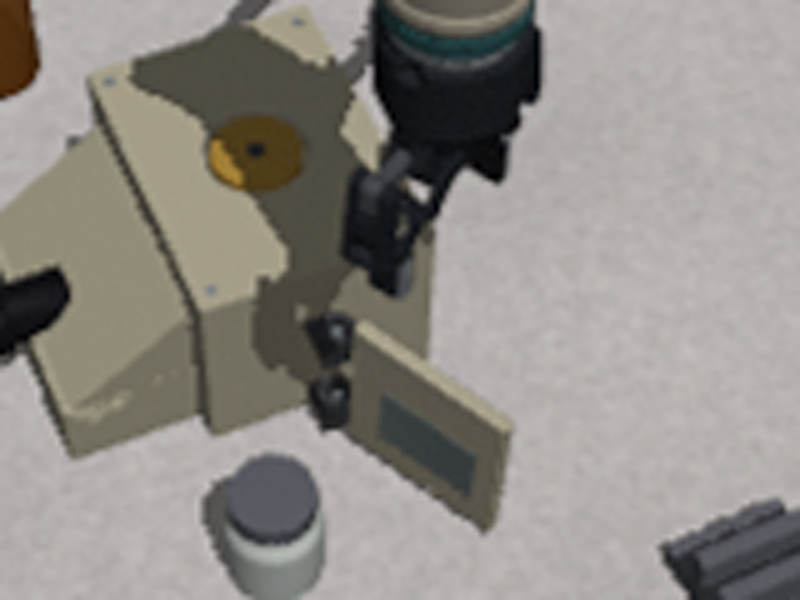

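The door hangs on both pins and has swung a few degrees. I'll back off and check height and stability.

```bash
python3 -m jog '[0,-6,-4,0,0,0,0, 0,-12,-6,0,0,0,0, 0,-17,-6,-4,0,0,0, 0,-17,-6,-8,0,0,0, 0,-17,-6,-12,0,0,0, 0,-17,-6,-12,0,0,0, 0,-17,-6,-12,0,0,0, 0,-17,-6,-12,0,0,0]'
python3 - <<'E'
from h import *
from rig import *
s=get_state();print(s["position"],s["width"],s["contact_force"],s["clock"])
im=get_image("wrist");cv2.imwrite("pics/w15.png",im["color"])
t=get_image("scene")["color"];cv2.imwrite("pics/sf.png",t);cv2.imwrite("pics/s15.png",cv2.resize(t[200:260,300:380],(800,600),interpolation=cv2.INTER_CUBIC))
t=get_image("top")["color"];cv2.imwrite("pics/tf.png",t);cv2.imwrite("pics/t15.png",cv2.resize(t[100:280,200:510],(800,464),interpolation=cv2.INTER_CUBIC))
E
```

```text
clock: 25.55
position: [0.4105, 0.3455, 0.2658]
ee_rot: [-0.564, 0.564, -0.426, 0.426]
contact_force: [-0.5, 0.2, -0.5]
width: 0.0852
[0.41047807 0.3455192  0.26579429] 0.08519825592862182 [-0.52814365  0.20534656 -0.48861897] 25.55
```

View pics/s15.png

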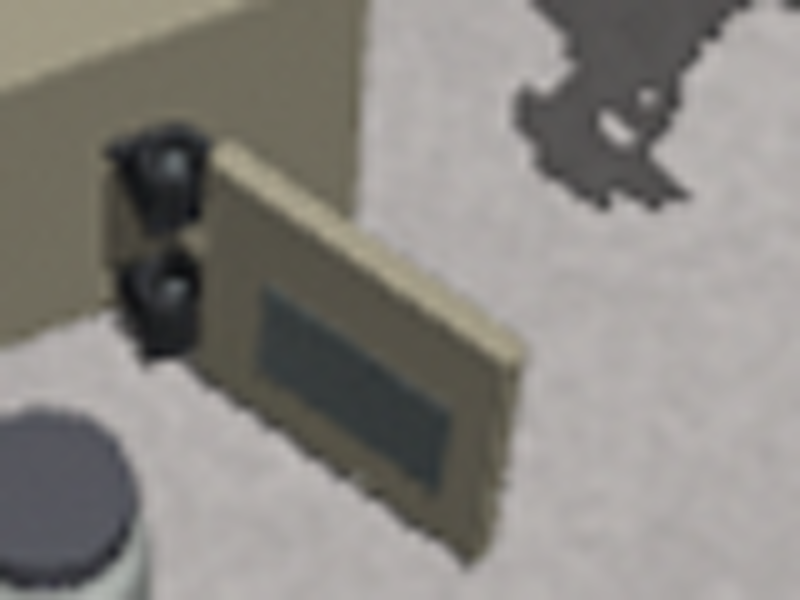

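View pics/t15.png

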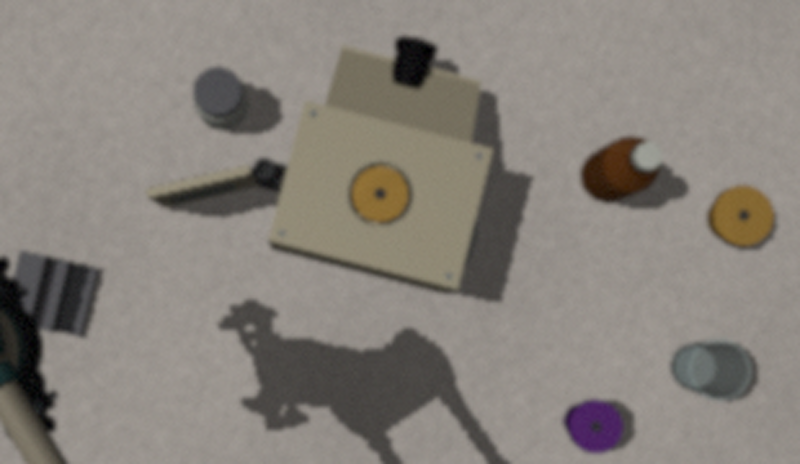

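View pics/sf.png

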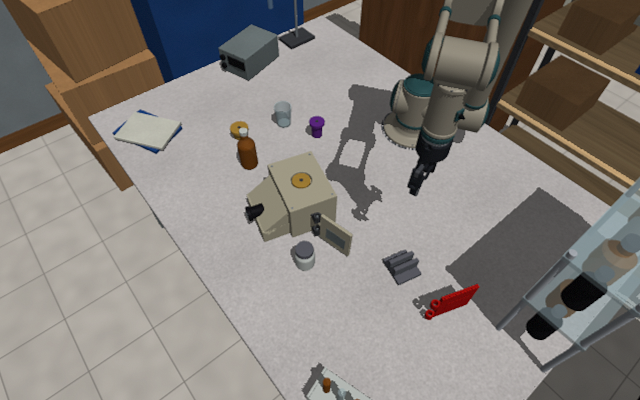

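```bash
python3 - <<'E'
from h import *
obs=np.array([(322.1,215.2),(351.3,235.8),(347.2,256.3)])
def f(p,full=False):
    d=np.array([np.cos(p[0]),np.sin(p[0])]);b=np.array([.5892,.1485]);n=np.array([d[1],-d[0]])
    X=[[*(b+d*.014),.132+p[1]],[*(b+d*.124),.132+p[1]],[*(b+d*.124+n*.005),.012+p[1]]]
    return (proj("scene",np.array(X))-obs-[p[2],0]).ravel()
for hz in(0,.01,.02):
    r=least_squares(lambda q:f([q[0],hz,q[1]]),[1.8,0.]);print(hz,np.degrees(r.x[0]),r.x[1],r.fun.round(2),r.cost)
r=least_squares(f,[1.8,0,0.]);print(np.degrees(r.x[0]),r.x,r.fun.round(2))
E
```

```text
0 99.21003835644258 -1.7645454616982843 [-0.3  -1.44 -0.17 -0.46  0.47  0.93] 1.7531274028024704
0.01 96.07469505995226 -2.7365894878978057 [ 0.51 -3.25 -0.57 -0.83  0.07  0.73] 6.19295888469823
0.02 93.01876795336956 -3.7613655406724247 [ 1.36 -5.1  -1.01 -1.33 -0.35  0.4 ] 15.442281119282756
100.95889239254429 [ 1.76206508 -0.00550016 -1.25815102] [-0.72 -0.47  0.04 -0.3   0.68  1.  ]
```

The scene fit puts the door at lug height: the seated fit is best, and 10 or 20 mm high fits clearly worse. The bushing is flush and the bystanders have not moved, so I'm handing in.

```bash
python3 -c "
from rig import *
print(sign_off(), get_state()['clock'])"
```

```text
the job is handed in; nothing more can be done
the job is handed in; nothing more can be done
```

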